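Set out the moisture titration bench

ROBOT

A 6-joint arm with a two-finger parallel gripper is mounted at the origin on the work surface. World frame = base frame: x ahead of the robot, y to its left, z up, the work surface at z = 0. Lengths are in m, angles in rad, forces in N, time in s.
With the tool pointing down it reaches from about 0.35 to 0.975 m from the base axis. Payload 4.9 kg.
Tool frame: the origin (TCP) lies between the finger pads; the fingertips stand 22 mm ahead of it and the grasp point (between the pads) lies 3 mm ahead of it; z points along the fingers, y is the line along which they close (so a half turn about z gives the same grasp; the last joint's range is limited). The gripper opens to 85 mm and grips with 20 to 120 N. Pads are 22 mm wide; open, the fingers measure 114 mm over their backs; the gripper's body (76 mm by 85 mm) begins 54 mm behind the grasp point. The pads swing forward as they close: fully open they stand 13 mm farther back than shut.
Start: joints at [1.227, 0.053, 1.613, -0, 1.476, -0.119], TCP at [0.139, 0.609, 0.253] pointing down, gripper open.
Joint ranges: [-3.01, 3.01], [-1.01, 2.22], [0.06, 2.58], [-1.02, 4.17], [0.09, 2.62], [-3.14, 3.14]. Speed limits (rad/s): [2.57, 2.57, 3.14, 3.14, 3.14, 3.14].

INTERFACE

Orientations are given as a unit quaternion [w, x, y, z].
In Python, from plant import state, grab_frame, get_calibration, job_done, recognise, regions_of gives the robot as it stands.
- The arm moves only by the tool apply_moves, never from a script. Its argument "targets" is a list of rows, each an object with "translation": the shift along the tool's x, y, z normalised to -1 to 1, where 1 is 100 mm, a list of three; "twist": the turn about the tool's z normalised to -1 to 1, where 1 is 0.1 rad; "hand": the opening, from 0 (shut) to 1 (fully open). A call has 1 to 8 rows; each row shifts and turns the commanded pose from where the row before left it, along the tool's axes as they then stand; what a row does not reach is not made up. A row lasts 1/10 s, in which the tool goes at most 50 mm and 8.59 degrees, less where a joint would pass 70% of its speed; a pose out of reach is approached as far as the arm can. A call with a number of a shift or a turn outside -1 to 1 is refused whole. A call with a gripper value outside its range is refused whole. The fingers move at their own pace and stop on an object; the grip force is fixed at half the most. Time passes only in rows, so rows that do not move let the fingers close. It gives the time, the measured TCP pose, the force, the opening and the grip force at its end, in the units of the state.
- state(): the state, without advancing time (a new reading comes with each control period).
- grab_frame(name): name is "side" or "top" or "wrist"; returns the picture (480x640x3 uint8, red, green, blue); there is no depth.
- get_calibration(name): a dict with "camera_matrix" (3x3 intrinsics, pixels), "pose" (4x4, takes a point from camera to world coordinates). Camera axes: x right, y up, looking along -z (the intrinsics and any distortion apply to the point x, -y, -z); pixel columns grow to the right and rows downward; lengths in m; the calibration is good to about 2 mm. A picture is of the moment at which its call begins: read the wrist's pose just before it. get_calibration takes no time and is no camera call; for the wrist camera it gives the pose at the moment of the call.
- job_done(): hands the job in; it is judged then, once.
Trained networks look in the newest picture that a camera, given by its name, has taken for a name from the list of things; names that differ only in an ending like _2 or _b are one class to them, and where a whole thing is asked for, a point or a joint stands for the part that bears it (a point fixed in the world has none). Each returns a list of dicts, best first, with "score" (0 to 1); they miss things now and then, are a little off and sometimes report something else, mostly with a low value. They report only what shows in the picture. A call takes as long as a camera call.
- recognise(camera, query): "point" ([x, y, z] in m, in world coordinates, good to about 4 mm: the middle of the surface that is visible of it).
- regions_of(camera, query): "pixels" (480x640 bool, what is visible of it).
The state is a dict: "time": time; "joint_pos": joint angles; "joint_vel": joint speeds; "joint_efforts": joint torques, N m; "tool_pos": TCP position; "tool_rot": TCP orientation; "contact_force": force on the tool from outside, world axes, zero at the start; "ft_torque": the same for the moment, N m; "gripper_width": opening from 0.0 (shut) to 1.0 (fully open); "grasp_force": force on a finger pad.
Only numpy, scipy, OpenCV 4.12 (cv2) and the standard library are available. Lean on these libraries where they do the work, as an engineer would, in place of code of your own. Each camera call takes 0.05 s, during which the arm holds its last target. There are 200 camera calls.

TASK

Set the bench out for a moisture run: gently stand the glass cell centrally on the round dark seat of the titrator, and stand the small amber bottle on the bench midway between the balance and the aluminium block, in line with them. Put the empty steel cup centrally on the balance pan and only then stand the tall, slim vial upright inside it. Leave the short vial and the grey-lidded white jar where they are.

Things in the scene. Friction and masses are not known exactly. Their poses are not given: they have to be found in the camera images.
- titrator: Fixed white titrator. Its origin is at bench level below the centre of the cell seat, a dark rubber disc 84 mm across whose top is 44 mm above the bench. The seat lies on a low shelf 40 mm high that reaches 70 mm to the front (own -x), 180 mm to the back (+x) and 75 mm to each side (y) of the origin; the instrument's main housing, 120 mm high, runs from 75 to 275 mm to the left (own +y) of the origin. Yaw varies by up to 0.25 rad.
- balance: Fixed low grey pocket balance with one round steel pan. Housing 108 mm (x, from -58 to +50 mm) by 90 mm (y), 26 mm high. Origin at bench level below the centre of the pan; pan 80 mm across, flat top 35 mm above the bench. It stands 235 to 245 mm to the left or to the right of the block, so that its own y axis runs along the line joining the two origins.
- block: Fixed square aluminium block with six empty round holes, 90 x 90 mm and 40 mm high. Origin at bench level under its centre. Turned the same way as the balance and in line with it along their y axes.
- cell: Loose glass titration cell, round, 60 mm across, 113 mm tall overall, 0.25 kg: plain glass cylinder to 85 mm, above it a white cover 62 mm across (to 95 mm) with three black stoppers in a row. Origin at the centre of the underside, z up. Starts standing upright on the bench.
- cup: Loose open steel weighing cup, round, 58 mm across outside, 36 mm tall, wall 3 mm, floor 4 mm thick, 0.06 kg, empty. Origin at the centre of the underside. Starts upright on the bench.
- vial: Loose tall, slim glass vial with white cap, 26 mm across, 75 mm tall, 0.035 kg. Origin at the centre of the underside. Starts upright on the bench.
- bottle: Loose small amber glass bottle with black cap, 44 mm across up to a height of 62 mm, then narrowing to the cap; 92 mm tall, 0.13 kg. Origin at the centre of the underside. Starts upright on the bench.
- short_vial: Bystander, to be left alone: loose short, wide glass vial with white cap, 34 mm across, 45 mm tall. Origin at the centre of the underside.
- jar: Bystander, to be left alone: loose white plastic jar with grey lid, 59 mm across, 58 mm tall. Origin at the centre of the underside.

How it is judged:
By the outcome, as a careful person would: the job done as asked, in the order asked, and still so for the second after the job is handed in, with the robot touching nothing.
It also fails if it takes over 102 s, if anything falls off the work surface, if the arm or the gripper's body presses on something with over 40 N, if the wrist force passes 120 N, or if a joint passes its speed limit or range.

## Working session

There is one attempt and no reset: what is moved stays moved. The work goes in short steps, Python scripts to look and compute and a tool call to move; the robot and the scene stay as the last step left them, time stands still between calls to the robot, and variables do not carry over. Pictures are saved under pics/ and viewed, at most 14 in all, crops included, and the job is handed in when it is done.

Besides the shell and the picture viewer there is one more tool, called as a command line: name --argument value ..., lists and objects as JSON in quotes. apply_moves: Moves the arm, as the interface text tells. Its arguments: {"type":"object","properties":{"targets":{"type":"array"}},"required":["targets"]}

```bash
ls; mkdir -p pics; cat > h.py <<'E'
from plant import *
import numpy as np, cv2
def save(cam,name):
    im=grab_frame(cam); cv2.imwrite(f'pics/{name}.png',im[:,:,::-1]); return im
def ray(cam,uv,z,C=None):
    C=C or get_calibration(cam); K=np.array(C['camera_matrix']);T=np.array(C['pose'])
    d=np.linalg.inv(K)@np.array([uv[0],uv[1],1.]); d=T[:3,:3]@np.array([d[0],-d[1],-d[2]]); o=T[:3,3]
    return o+d*(z-o[2])/d[2]
def proj(cam,p,C=None):
    C=C or get_calibration(cam); K=np.array(C['camera_matrix']);T=np.array(C['pose'])
    q=T[:3,:3].T@(np.array(p)-T[:3,3]); q=K@np.array([q[0],-q[1],-q[2]]); return q[:2]/q[2]
E
python3 - <<'E'
from h import *
np.set_printoptions(precision=4,suppress=True)
s=state(); print({k:np.round(v,3) for k,v in s.items()})
for c in ['top','side']:
    save(c,c+'0'); C=get_calibration(c); print(c,C)
    for q in ['titrator','balance','block','cell','cup','vial','bottle','short_vial','jar']:
        r=recognise(c,q); print(c,q,[(np.round(a['point'],3),round(a['score'],2)) for a in r[:3]])
print(state()['time'])
E
```

```text
pics
{'time': np.float64(0.0), 'joint_pos': array([ 1.227,  0.053,  1.614,  0.   ,  1.476, -0.119]), 'joint_vel': array([-0.   , -0.   , -0.002, -0.001, -0.001,  0.001]), 'joint_efforts': array([ -0.002, -39.369, -37.017,  -0.   ,   0.007,  -0.   ]), 'tool_pos': array([0.139, 0.609, 0.252]), 'tool_rot': array([-0.   ,  0.112,  0.994, -0.001]), 'contact_force': array([0.016, 0.84 , 0.189]), 'ft_torque': array([-0.019,  0.016, -0.004]), 'grasp_force': np.float64(0.0), 'gripper_width': np.float64(1.003)}
top {'camera_matrix': array([[472.4096,   0.    , 321.5556],
       [  0.    , 472.4096, 241.3074],
       [  0.    ,   0.    ,   1.    ]]), 'pose': array([[ 0.0055,  0.9927, -0.1201,  0.4208],
       [-1.    ,  0.0048, -0.0061, -0.0059],
       [-0.0055,  0.1201,  0.9927,  0.8446],
       [ 0.    ,  0.    ,  0.    ,  1.    ]])}
top titrator [(array([0.668, 0.298, 0.12 ]), 0.76), (array([0.442, 0.052, 0.069]), 0.22)]
top balance [(array([ 0.568, -0.286,  0.028]), 0.64)]
top block [(array([ 0.577, -0.059,  0.038]), 0.88), (array([0.4  , 0.33 , 0.064]), 0.39)]
top cell [(array([ 0.424, -0
[... 704 characters left out ...]
   ,  0.    ,  1.    ]])}
side titrator [(array([0.659, 0.264, 0.055]), 0.73)]
side balance [(array([ 0.562, -0.306,  0.024]), 0.65)]
side block [(array([ 0.57 , -0.077,  0.033]), 0.74)]
side cell [(array([ 0.416, -0.341,  0.084]), 0.74)]
side cup [(array([ 0.574, -0.077,  0.033]), 0.69), (array([ 0.438, -0.063,  0.019]), 0.68)]
side vial [(array([0.399, 0.326, 0.042]), 0.61), (array([ 0.438, -0.065,  0.018]), 0.27)]
side bottle [(array([0.431, 0.04 , 0.051]), 0.73), (array([ 0.434, -0.064,  0.018]), 0.37)]
side short_vial [(array([ 0.421, -0.197,  0.033]), 0.88), (array([0.423, 0.166, 0.049]), 0.36), (array([ 0.563, -0.307,  0.025]), 0.28)]
side jar [(array([0.423, 0.167, 0.05 ]), 0.8)]
1.0
```

View pics/top0.png

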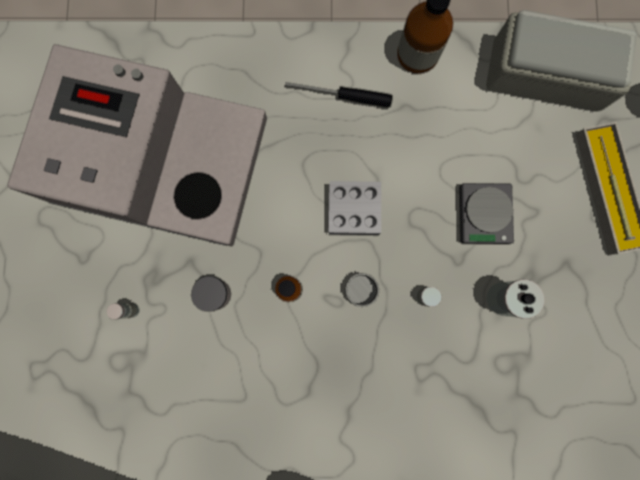

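View pics/side0.png

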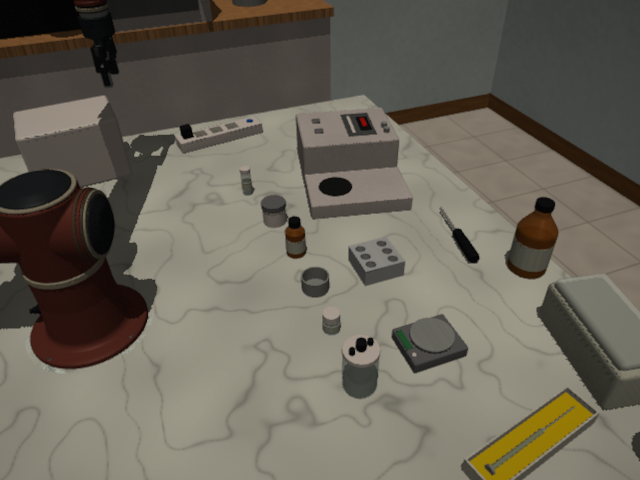

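The top view shows the seat at (198,195), block at (353,208), pan at (489,209) and the cell at (524,298). The cup is at (359,289), the bottle at (287,288) and the vial at about (118,311). The short vial (431,296) and jar (209,293) stand in between. The side view agrees. Next I fit the silhouettes in both views.

```bash
cat >> h.py <<'E'
from scipy.optimize import least_squares
def circ(x,y,z,r,n=40):
    a=np.linspace(0,2*np.pi,n); return np.c_[x+r*np.cos(a),y+r*np.sin(a),np.full(n,z)]
SH={'cell':[(0,.03),(.085,.03),(.085,.031),(.095,.031)],'cup':[(0,.029),(.036,.029)],'vial':[(0,.013),(.075,.013)],
 'bottle':[(0,.022),(.062,.022),(.092,.012)],'jar':[(0,.0295),(.058,.0295)],'short_vial':[(0,.017),(.045,.017)],
 'seat':[(.044,.042)],'pan':[(.035,.04)],'blk':[(0,0),(.04,0)]}
def pts(n,p,z0=0):
    if n=='blk':
        c=np.array([[a,b] for a in(-.045,.045) for b in (-.045,.045)]); t=p[2]
        c=c@np.array([[np.cos(t),np.sin(t)],[-np.sin(t),np.cos(t)]])+p[:2]
        return np.r_[np.c_[c,0*c[:,0]],np.c_[c,0*c[:,0]+.04]]
    return np.vstack([circ(p[0],p[1],z+z0,r) for z,r in SH[n]])
def bb(u): return np.r_[u.min(0),u.max(0)]
def pj(P,C): return np.array([proj(None,q,C) for q in P])
def fit(n,obs,p0,z0=0):  # obs: list of (C, bbox)
    f=lambda p: np.concatenate([bb(pj(pts(n,p,z0),C))-b for C,b in obs])
    s=least_squares(f,p0,loss='soft_l1',diff_step=1e-4); return s.x,f(s.x)
def mbb(m):
    m=m.astype(np.uint8); k,l,st,_=cv2.connectedComponentsWithStats(m); i=1+np.argmax(st[1:,4])
    x,y,w,h=st[i,:4]; return np.array([x,y,x+w,y+h])-.5+0.
E
cat > m1.py <<'E'
from h import *
np.set_printoptions(precision=4,suppress=True)
g={'cell':(.424,-.32),'cup':(.437,-.068),'vial':(.4,.326),'bottle':(.44,.05),'jar':(.427,.18),'short_vial':(.42,-.19)}
obs={k:[] for k in list(g)+['seat','pan','blk']}
for c in ['top','side']:
    im=grab_frame(c); C=get_calibration(c)
    hsv=cv2.cvtColor(im,cv2.COLOR_RGB2HSV)
    for q in g:
        r=regions_of(c,q)
        r=[a for a in r if np.linalg.norm(np.argwhere(a['pixels']).mean(0)[::-1]-pj(pts(q,g[q]),C).mean(0))<25]
        if r: obs[q].append((C,mbb(r[0]['pixels'])))
    d=(im.max(2)<45)
    u=(198,195) if c=='top' else (336,187)
    k,l=cv2.connectedComponents(d.astype(np.uint8)); obs['seat'].append((C,mbb(l==l[u[1],u[0]])))
    r=regions_of(c,'block'); obs['blk'].append((C,mbb(r[0]['pixels'])))
    u=(489,209) if c=='top' else (433,335)
    m=np.zeros((482,642),np.uint8); f=cv2.GaussianBlur(im,(3,3),0).copy()
    cv2.floodFill(f,m,u,(255,0,0),(8,)*3,(8,)*3,cv2.FLOODFILL_FIXED_RANGE); 
    obs['pan'].append((C,mbb(m[1:-1,1:-1])))
g.update(seat=(.6,.2),pan=(.57,-.3),blk=(.57,-.065,0))
for q in obs:
    for o in [obs[q]]+[[a] for a in obs[q]]:
        p,e=fit(q,o,np.array(g[q])); print(q,p,e)
E
python3 m1.py
```

```text
cell [ 0.4209 -0.3201] [-1.8143  1.2361  0.4866 -0.0589  0.0643 -1.3103  1.0585  0.9876]
cell [ 0.4218 -0.321 ] [-1.342   0.6535  1.0107 -0.653 ]
cell [ 0.4201 -0.3197] [-0.4972 -1.3451  0.4866  0.9473]
cup [ 0.4355 -0.07  ] [-0.5485  0.4458  0.4034 -0.3502 -0.2895 -0.6109  0.4438  0.6515]
cup [ 0.4355 -0.0701] [-0.4899  0.4001  0.4642 -0.3967]
cup [ 0.4354 -0.0697] [-0.3612 -0.6857  0.3686  0.5694]
vial [0.3996 0.3338] [-0.5966  0.5311  0.4202  0.1098  0.1125 -0.1411  1.3939  0.1502]
vial [0.4002 0.3336] [-0.4725  0.2363  0.5307 -0.2164]
vial [0.3979 0.3346] [-0.637  -0.16    0.6696  0.1288]
bottle [0.4366 0.0541] [-0.0094 -0.2144  0.324   0.5542 -0.0398 -0.3185  0.2555 -0.5135]
bottle [0.4368 0.0544] [-0.1652 -0.3868  0.1784  0.3794]
bottle [0.4359 0.0528] [-0.1572  0.0806  0.1631 -0.0824]
jar [0.4271 0.1884] [-1.3677 -0.3502  0.9822  0.4251 -0.5533 -0.3657  0.9647  0.6888]
jar [0.4272 0.1879] [-1.0694 -0.3962  1.2598  0.3785]
jar [0.427  0.1895] [-0.7368 -0.5777  0.7715  0.4549]
short_vial [ 0.4245 -0.1855] [-0.6056  0.142   0.8273  0.5043  0.1079 -0.8908  0.4962  0.0868]
short_vial [ 0.4251 -0.1853] [-0.7412 -0.1823  0.6819  0.1766]
short_vial [ 0.4237 -0.1862] [-0.2015 -0.5237  0.2008  0.4761]
seat [0.597  0.2143] [-0.3912 -1.0276  1.0589  1.5395 -0.2834 -0.6674  0.2516 -0.5896]
seat [0.5976 0.2149] [-0.724  -1.3369  0.7218  1.2223]
seat [0.596  0.2117] [-0.2972 -0.0867  0.2952  0.0528]
pan [ 0.5774 -0.2928] [-1.766   0.5431  0.3528 -0.1909 -0.4799  0.1818  1.8424  0.2113]
pan [ 0.5777 -0.294 ] [-1.0597  0.3685  1.0578 -0.3692]
pan [ 0.5765 -0.2919] [-1.1682 -0.0324  1.121  -0.0346]
blk [ 0.5789 -0.0579 -0.0433] [-0.2138  0.4999  0.0383  0.0954  0.6656 -0.2529  0.1342  0.082 ]
blk [ 0.5794 -0.058  -0.0448] [-0.1638  0.1622  0.1579 -0.1676]
blk [ 0.578  -0.0578 -0.0348] [ 0.1861 -0.253  -0.1746  0.2339]
```

apply_moves --targets '[{"translation": [0,-0.4,0],"twist": -1,"hand": 1},{"translation": [0,-0.4,0],"twist": -1,"hand": 1},{"translation": [0,-0.4,0],"twist": -0.25,"hand": 1},{"translation": [-0.3,-0.4,0],"twist": 0,"hand": 1},{"translation": [-0.3,-0.4,0],"twist": 0,"hand": 1},{"translation": [-0.3,-0.4,0],"twist": 0,"hand": 1},{"translation": [-0.3,-0.4,0],"twist": 0,"hand": 1},{"translation": [-0.3,-0.4,0],"twist": 0,"hand": 1}]'

```text
time: 2.6
tool_pos: [0.2751, 0.289, 0.2536]
tool_rot: [0.001, -0.001, 1.0, 0.0]
contact_force: [0.7, 0.3, 0.8]
gripper_width: 0.999
grasp_force: 0.0
```

apply_moves --targets '[{"translation": [-0.27,-0.39,0],"twist": 0,"hand": 1},{"translation": [-0.27,-0.39,0],"twist": 0,"hand": 1},{"translation": [-0.27,-0.39,0],"twist": 0,"hand": 1},{"translation": [-0.27,-0.39,0],"twist": 0,"hand": 1},{"translation": [-0.27,-0.39,0],"twist": 0,"hand": 1},{"translation": [-0.27,-0.39,0],"twist": 0,"hand": 1},{"translation": [0,0,0.3],"twist": 0,"hand": 1},{"translation": [0,0,0.3],"twist": 0,"hand": 1}]'

```text
time: 3.4
tool_pos: [0.438, 0.0551, 0.1939]
tool_rot: [0.002, 0.002, 1.0, -0.0]
contact_force: [-0.2, -0.1, 0.0]
gripper_width: 1.002
grasp_force: 0.0
```

```bash
python3 - <<'E'
from h import *
C=get_calibration('wrist'); save('wrist','w1'); print(np.round(C['pose'],3))
r=regions_of('wrist','bottle'); 
for a in r[:2]:
    b=mbb(a['pixels']); p,e=fit('bottle',[(C,b)],[.437,.054]); print(a['score'],b,p,e)
print(proj(None,[.4366,.0541,.092],C))
E
```

```text
[[ 0.004 -0.961 -0.275  0.368]
 [ 1.     0.004  0.001  0.057]
 [-0.    -0.275  0.961  0.314]
 [ 0.     0.     0.     1.   ]]
0.58 [289.5 197.5 346.5 268.5] [0.43808571 0.05610848] [-0.03143918  1.40724818  0.0314469  -0.8445518 ]
[314.99970809 249.14235998]
```

View pics/w1.png

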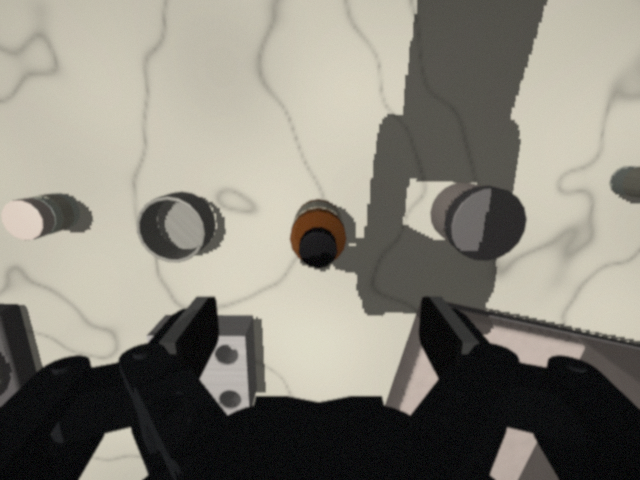

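The wrist view shows the bottle at (318,240), midway between the fingers at columns 210 and 430. I go down and grip.

apply_moves --targets '[{"translation": [0,0,0.36],"twist": 0,"hand": 1},{"translation": [0,0,0.36],"twist": 0,"hand": 1},{"translation": [0,0,0.36],"twist": 0,"hand": 1},{"translation": [0,0,0.36],"twist": 0,"hand": 1},{"translation": [0,0,0],"twist": 0,"hand": 0},{"translation": [0,0,0],"twist": 0,"hand": 0},{"translation": [0,0,0],"twist": 0,"hand": 0},{"translation": [0,0,0],"twist": 0,"hand": 0}]'

```text
time: 4.3
tool_pos: [0.4393, 0.0566, 0.0528]
tool_rot: [0.003, -0.0, 1.0, -0.0]
contact_force: [-0.3, -0.7, 5.5]
gripper_width: 0.496
grasp_force: 61.5
```

apply_moves --targets '[{"translation": [0,0,-0.2],"twist": 0,"hand": 0},{"translation": [0,0,-0.35],"twist": 0,"hand": 0},{"translation": [0,0,-0.35],"twist": 0,"hand": 0},{"translation": [-0.2,-0.33,0],"twist": 0,"hand": 0},{"translation": [-0.2,-0.33,0],"twist": 0,"hand": 0},{"translation": [-0.2,-0.33,0],"twist": 0,"hand": 0},{"translation": [-0.2,-0.33,0],"twist": 0,"hand": 0},{"translation": [-0.2,-0.33,0],"twist": 0,"hand": 0}]'

```text
time: 5.1
tool_pos: [0.5378, -0.1099, 0.1411]
tool_rot: [0.001, -0.0, 1.0, -0.0]
contact_force: [0.3, 0.1, -1.9]
gripper_width: 0.499
grasp_force: 61.3
```

apply_moves --targets '[{"translation": [-0.2,-0.33,0],"twist": 0,"hand": 0},{"translation": [-0.2,-0.33,0],"twist": 0,"hand": 0},{"translation": [0,0,0.2],"twist": 0,"hand": 0},{"translation": [0,0,0.2],"twist": 0,"hand": 0},{"translation": [0,0,0],"twist": 0,"hand": 0}]'

```text
time: 5.6
tool_pos: [0.5749, -0.1739, 0.0972]
tool_rot: [-0.002, 0.0, 1.0, 0.001]
contact_force: [-1.0, 0.2, -2.2]
gripper_width: 0.502
grasp_force: 61.4
```

```bash
cat > chk.py <<'E'
from h import *
import sys
np.set_printoptions(precision=4,suppress=True)
n,x,y,z0=sys.argv[1],*map(float,sys.argv[2:5]); cams=sys.argv[5].split(','); obs=[]
print(state()['tool_pos'])
for c in cams:
    C=get_calibration(c); grab_frame(c)
    for a in regions_of(c,n):
        u=np.argwhere(a['pixels']).mean(0)[::-1]
        if np.linalg.norm(u-pj(pts(n,(x,y),z0),C).mean(0))<35:
            o=(C,mbb(a['pixels'])); obs.append(o); p,e=fit(n,[o],[x,y],z0); print(c,a['score'],p,e); break
if len(obs)>1: print(fit(n,obs,[x,y],z0))
E
python3 chk.py bottle .575 -.174 .0444 top,side
```

```text
[ 0.5749 -0.1739  0.0972]
side 0.68 [ 0.5721 -0.1713] [-1.4289 -1.5086  1.2604  1.0577]
```

apply_moves --targets '[{"translation": [-0.05,-0.015,0.15],"twist": 0,"hand": 0},{"translation": [0,0,0.15],"twist": 0,"hand": 0},{"translation": [0,0,0.1],"twist": 0,"hand": 0},{"translation": [0,0,0.04],"twist": 0,"hand": 0},{"translation": [0,0,0],"twist": 0,"hand": 0}]'

```text
time: 6.3
tool_pos: [0.5808, -0.1755, 0.0543]
tool_rot: [-0.001, -0.0, 1.0, 0.0]
contact_force: [0.5, 0.5, -1.0]
gripper_width: 0.505
grasp_force: 61.4
```

apply_moves --targets '[{"translation": [0,0,0.015],"twist": 0,"hand": 0},{"translation": [0,0,0],"twist": 0,"hand": 0},{"translation": [0,0,0],"twist": 0,"hand": 0.8},{"translation": [0,0,0],"twist": 0,"hand": 0.8},{"translation": [0,0,-0.2],"twist": 0,"hand": 0.8},{"translation": [0,0,-0.4],"twist": 0,"hand": 0.8},{"translation": [0,0,-0.4],"twist": 0,"hand": 1}]'

```text
time: 7.0
tool_pos: [0.581, -0.1756, 0.1545]
tool_rot: [-0.001, -0.0, 1.0, 0.0]
contact_force: [0.7, 0.6, 0.8]
gripper_width: 0.946
grasp_force: 0.0
```

apply_moves --targets '[{"translation": [0.29,0.21,0],"twist": 0,"hand": 1},{"translation": [0.29,0.21,0],"twist": 0,"hand": 1},{"translation": [0.29,0.21,0],"twist": 0,"hand": 1},{"translation": [0.29,0.21,0],"twist": 0,"hand": 1},{"translation": [0.29,0.21,0],"twist": 0,"hand": 1},{"translation": [0,0,0],"twist": 0,"hand": 1}]'

```text
time: 7.6
tool_pos: [0.4338, -0.0689, 0.1531]
tool_rot: [-0.0, -0.001, 1.0, 0.0]
contact_force: [0.7, 0.7, 0.0]
gripper_width: 1.0
grasp_force: 0.0
```

```bash
python3 chk.py bottle .578 -.1755 0 top,side; python3 chk.py cup .4355 -.07 0 wrist
```

```text
[ 0.4338 -0.0689  0.1531]
top 0.8 [ 0.5795 -0.1759] [-0.2711 -0.2695  0.2501  0.285 ]
[ 0.4375 -0.0714  0.1547]
wrist 0.7 [ 0.4369 -0.069 ] [-1.0615 -1.4737  1.0601  1.8394]
```

apply_moves --targets '[{"translation": [0,0,0.4],"twist": 0,"hand": 1},{"translation": [0,0,0.4],"twist": 0,"hand": 1},{"translation": [0,0,0.35],"twist": 0,"hand": 1},{"translation": [0,0,0.14],"twist": 0,"hand": 1},{"translation": [0,0,0],"twist": 0,"hand": 0},{"translation": [0,0,0],"twist": 0,"hand": 0},{"translation": [0,0,0],"twist": 0,"hand": 0}]'

```text
time: 8.6
tool_pos: [0.4384, -0.0716, 0.0267]
tool_rot: [0.002, -0.0, 1.0, -0.001]
contact_force: [-0.2, -0.5, -0.6]
gripper_width: 0.657
grasp_force: 63.5
```

apply_moves --targets '[{"translation": [0,0,-0.2],"twist": 0,"hand": 0},{"translation": [0,0,-0.37],"twist": 0,"hand": 0},{"translation": [0,0,-0.37],"twist": 0,"hand": 0},{"translation": [0,0,-0.37],"twist": 0,"hand": 0},{"translation": [-0.2,-0.317,0],"twist": 0,"hand": 0},{"translation": [-0.2,-0.317,0],"twist": 0,"hand": 0},{"translation": [-0.2,-0.317,0],"twist": 0,"hand": 0},{"translation": [-0.2,-0.317,0],"twist": 0,"hand": 0}]'

```text
time: 9.4
tool_pos: [0.518, -0.1994, 0.1579]
tool_rot: [0.002, -0.0, 1.0, -0.001]
contact_force: [1.0, 1.1, -1.0]
gripper_width: 0.657
grasp_force: 63.7
```

apply_moves --targets '[{"translation": [-0.2,-0.317,0],"twist": 0,"hand": 0},{"translation": [-0.2,-0.317,0],"twist": 0,"hand": 0},{"translation": [-0.2,-0.317,0],"twist": 0,"hand": 0},{"translation": [0,0,0.3],"twist": 0,"hand": 0},{"translation": [0,0,0.25],"twist": 0,"hand": 0},{"translation": [0,0,0],"twist": 0,"hand": 0}]'

```text
time: 10.0
tool_pos: [0.5747, -0.2918, 0.0975]
tool_rot: [-0.003, 0.0, 1.0, 0.002]
contact_force: [-0.4, 0.4, -1.3]
gripper_width: 0.658
grasp_force: 63.8
```

```bash
python3 - <<'E'
from h import *
for i in range(6):
    print(np.round(state()['tool_pos'],4)); im=grab_frame('side')
cv2.imwrite('pics/cup1.png',cv2.resize(im[240:440,320:540,::-1],None,fx=2.5,fy=2.5))
C=get_calibration('wrist'); save('wrist','w2')
for z in (.035,): print(proj(None,[.5775,-.2935,z],C))
E
python3 chk.py cup .5775 -.293 .047 side,top,wrist
```

```text
[ 0.5747 -0.2918  0.0975]
[ 0.5758 -0.2923  0.0998]
[ 0.5768 -0.2928  0.1017]
[ 0.5775 -0.2932  0.1029]
[ 0.5778 -0.2933  0.1035]
[ 0.5779 -0.2933  0.1036]
[315.9492911  267.64087897]
[ 0.5776 -0.2932  0.103 ]
side 0.85 [ 0.5786 -0.2623] [-8.3931 -0.2779  3.4422  0.1777]
top 0.67 [ 0.5546 -0.2624] [-25.6424  -5.2588   3.168   17.6281]
wrist 0.8 [ 0.5863 -0.291 ] [ 14.3227   1.7015 -12.6276 -21.7785]
(array([ 0.5854, -0.2855]), array([  1.2494,   7.0778,  13.9894,   8.342 , -12.6885, -23.5963,
        16.5336,  -0.2225,  26.326 ,   0.2008,  -0.4309, -23.2585]))
```

View pics/cup1.png

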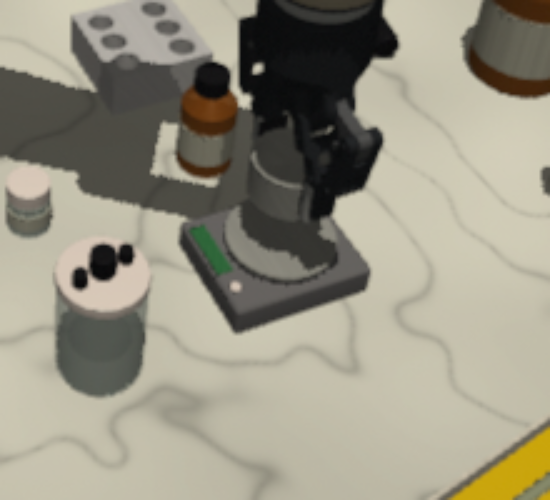

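View pics/w2.png

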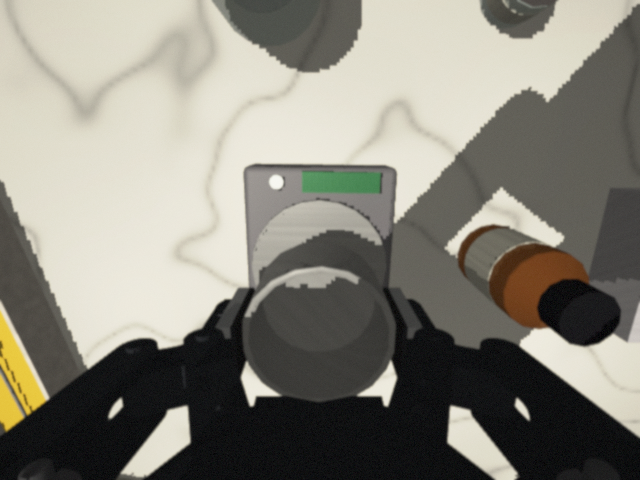

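```bash
python3 - <<'E'
from h import *
C=get_calibration('wrist'); print(C['camera_matrix'][0], state()['tool_pos'])
for uv,z in [((320,200),.035),((252,250),.035),((388,250),.035),((320,266),.1135),((320,402),.1135),((244,333),.1135),((396,333),.1135)]:
    print(uv,np.round(ray(None,uv,z,C),4))
E
```

```text
[338.94874391   0.         318.45546733] [ 0.57662593 -0.29271558  0.10102061]
(320, 200) [ 0.5357 -0.2904  0.035 ]
(252, 250) [ 0.5645 -0.3295  0.035 ]
(388, 250) [ 0.5645 -0.2513  0.035 ]
(320, 266) [ 0.546  -0.2908  0.1135]
(320, 402) [ 0.6009 -0.2907  0.1135]
(244, 333) [ 0.5714 -0.3179  0.1135]
(396, 333) [ 0.5714 -0.2636  0.1135]
```

apply_moves --targets '[{"translation": [0.01,0.01,0.2],"twist": 0,"hand": 0},{"translation": [0,0,0.13],"twist": 0,"hand": 0},{"translation": [0,0,0.04],"twist": 0,"hand": 0},{"translation": [0,0,0],"twist": 0,"hand": 0},{"translation": [0,0,0],"twist": 0,"hand": 0},{"translation": [0,0,0.02],"twist": 0,"hand": 0},{"translation": [0,0,0],"twist": 0,"hand": 0}]'

```text
time: 11.35
tool_pos: [0.5759, -0.2919, 0.0623]
tool_rot: [0.0, -0.0, 1.0, -0.0]
contact_force: [-0.5, 1.0, -0.2]
gripper_width: 0.653
grasp_force: 63.8
```

apply_moves --targets '[{"translation": [0,0,0.015],"twist": 0,"hand": 0},{"translation": [0,0,0],"twist": 0,"hand": 0}]'

```text
time: 11.55
tool_pos: [0.576, -0.292, 0.0609]
tool_rot: [0.001, -0.0, 1.0, -0.0]
contact_force: [-0.1, -0.3, 0.6]
gripper_width: 0.658
grasp_force: 63.9
```

apply_moves --targets '[{"translation": [0,0,0.01],"twist": 0,"hand": 0},{"translation": [0,0,0],"twist": 0,"hand": 0}]'

```text
time: 11.75
tool_pos: [0.576, -0.292, 0.0609]
tool_rot: [0.0, -0.0, 1.0, -0.0]
contact_force: [-2.3, 0.6, 7.3]
gripper_width: 0.657
grasp_force: 64.6
```

Contact. I release, rise, and go toward the tall vial.

apply_moves --targets '[{"translation": [0,0,0],"twist": 0,"hand": 0.85},{"translation": [0,0,0],"twist": 0,"hand": 0.85},{"translation": [0,0,0],"twist": 0,"hand": 0.85},{"translation": [0,0,-0.2],"twist": 0,"hand": 0.85},{"translation": [0,0,-0.4],"twist": 0,"hand": 1},{"translation": [0,0,-0.4],"twist": 0,"hand": 1},{"translation": [0,0,-0.4],"twist": 0,"hand": 1}]'

```text
time: 12.45
tool_pos: [0.5752, -0.2915, 0.2001]
tool_rot: [-0.0, -0.0, 1.0, 0.0]
contact_force: [0.3, -0.4, 1.2]
gripper_width: 1.0
grasp_force: 0.0
```

apply_moves --targets '[{"translation": [0.1,0.44,0],"twist": 0,"hand": 1},{"translation": [0.1,0.44,0],"twist": 0,"hand": 1},{"translation": [0.1,0.44,0],"twist": 0,"hand": 1},{"translation": [0.1,0.44,0],"twist": 0,"hand": 1},{"translation": [0.1,0.44,0],"twist": 0,"hand": 1},{"translation": [0.1,0.44,0],"twist": 0,"hand": 1},{"translation": [0.15,0.44,0],"twist": 0,"hand": 1},{"translation": [0.15,0.44,0],"twist": 0,"hand": 1}]'

```text
time: 13.25
tool_pos: [0.4846, 0.0618, 0.1992]
tool_rot: [0.0, 0.0, 1.0, 0.0]
contact_force: [0.7, 0.1, -0.0]
gripper_width: 1.0
grasp_force: 0.0
```

```bash
python3 chk.py cup .576 -.292 .035 top,side; python3 chk.py short_vial .4245 -.1855 0 top
```

```text
[0.4846 0.0618 0.1992]
top 0.83 [ 0.5743 -0.2919] [-0.9032 -0.2929  0.8337  0.2933]
side 0.65 [ 0.5742 -0.2915] [ 0.7241 -0.2342 -0.6891  0.2526]
(array([ 0.5743, -0.2917]), array([-1.0366, -0.2504,  0.6946,  0.3347,  0.8226, -0.1851, -0.5835,
        0.3072]))
[0.4852 0.061  0.1992]
top 0.59 [ 0.4251 -0.1853] [-0.7412 -0.1823  0.6819  0.1766]
```

```bash
python3 - <<'E'
from h import *
im=grab_frame('top'); C=get_calibration('top')
f=8; c=cv2.resize(im[170:255,450:530,::-1],None,fx=f,fy=f,interpolation=cv2.INTER_CUBIC)[:600].copy()
for p,z,r,col in [((.5774,-.2928),.035,.04,(0,0,255)),((.5743,-.2917),.071,.029,(0,255,0)),((.5743,-.2917),.035,.029,(255,0,0))]:
    u=((pj(circ(*p,z,r),C)+.5-[450,170])*f).astype(int); cv2.polylines(c,[u],True,col,1)
cv2.imwrite('pics/pan2.png',c)
E
```

```text
(no output)
```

View pics/pan2.png

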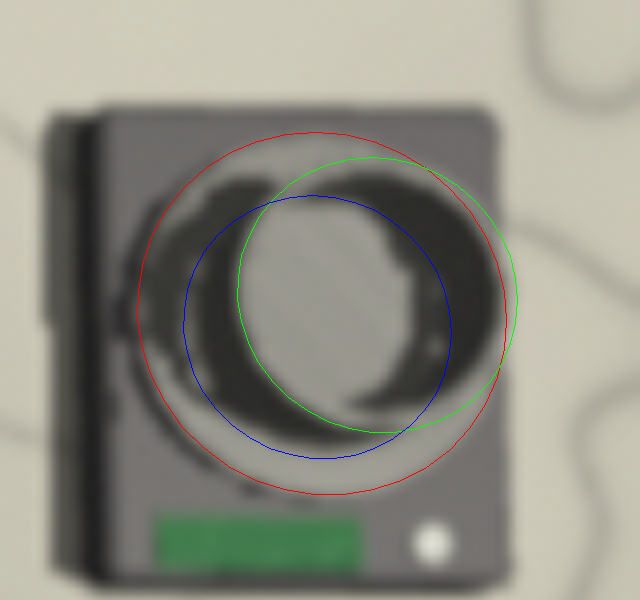

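The pan fit (red) sits well, and the cup is about 3–4 mm off the pan centre. That is well inside the 11 mm margin, so it's central enough. On to the tall vial.

apply_moves --targets '[{"translation": [0.122,0.39,0],"twist": 0,"hand": 1},{"translation": [0.122,0.39,0],"twist": 0,"hand": 1},{"translation": [0.122,0.39,0],"twist": 0,"hand": 1},{"translation": [0.122,0.39,0],"twist": 0,"hand": 1},{"translation": [0.122,0.39,0],"twist": 0,"hand": 1},{"translation": [0.122,0.39,0],"twist": 0,"hand": 1},{"translation": [0.122,0.39,0],"twist": 0,"hand": 1},{"translation": [0,0,0],"twist": 0,"hand": 1}]'

```text
time: 14.4
tool_pos: [0.3996, 0.3357, 0.1993]
tool_rot: [-0.0, -0.002, 1.0, 0.001]
contact_force: [0.5, 0.6, 0.1]
gripper_width: 0.999
grasp_force: 0.0
```

```bash
python3 chk.py vial .3996 .3338 0 wrist; python3 -c "
from h import *
print(state()['tool_pos'])"
```

```text
[0.3996 0.3357 0.1993]
wrist 0.89 [0.3999 0.335 ] [-0.326  -1.2165  0.3262  0.8612]
[0.40062326 0.3329735  0.1990357 ]
```

apply_moves --targets '[{"translation": [0,0,0.4],"twist": 0,"hand": 1},{"translation": [0,0,0.4],"twist": 0,"hand": 1},{"translation": [0,0,0.4],"twist": 0,"hand": 1},{"translation": [0,0,0.18],"twist": 0,"hand": 1},{"translation": [0,0,0],"twist": 0,"hand": 1},{"translation": [0,0,0],"twist": 0,"hand": 0},{"translation": [0,0,0],"twist": 0,"hand": 0},{"translation": [0,0,0],"twist": 0,"hand": 0}]'

```text
time: 15.3
tool_pos: [0.4016, 0.3337, 0.0634]
tool_rot: [0.002, 0.0, 1.0, 0.001]
contact_force: [-0.1, -0.4, 0.8]
gripper_width: 0.513
grasp_force: 0.0
```

apply_moves --targets '[{"translation": [0,0,0],"twist": 0,"hand": 0},{"translation": [0,0,0],"twist": 0,"hand": 0}]'

```text
time: 15.5
tool_pos: [0.4009, 0.3338, 0.0628]
tool_rot: [0.001, -0.0, 1.0, 0.001]
contact_force: [-0.4, -0.4, 5.1]
gripper_width: 0.285
grasp_force: 58.5
```

apply_moves --targets '[{"translation": [0,0,-0.2],"twist": 0,"hand": 0},{"translation": [0,0,-0.4],"twist": 0,"hand": 0},{"translation": [0,0,-0.4],"twist": 0,"hand": 0},{"translation": [0,0,-0.4],"twist": 0,"hand": 0},{"translation": [-0.109,-0.39,0],"twist": 0,"hand": 0},{"translation": [-0.109,-0.39,0],"twist": 0,"hand": 0},{"translation": [-0.109,-0.39,0],"twist": 0,"hand": 0},{"translation": [-0.109,-0.39,0],"twist": 0,"hand": 0}]'

```text
time: 16.3
tool_pos: [0.4437, 0.176, 0.2015]
tool_rot: [0.0, -0.001, 1.0, 0.0]
contact_force: [0.9, 0.9, 0.1]
gripper_width: 0.283
grasp_force: 58.9
```

apply_moves --targets '[{"translation": [-0.109,-0.39,0],"twist": 0,"hand": 0},{"translation": [-0.109,-0.39,0],"twist": 0,"hand": 0},{"translation": [-0.109,-0.39,0],"twist": 0,"hand": 0},{"translation": [-0.109,-0.39,0],"twist": 0,"hand": 0},{"translation": [-0.109,-0.39,0],"twist": 0,"hand": 0},{"translation": [-0.109,-0.39,0],"twist": 0,"hand": 0},{"translation": [-0.109,-0.39,0],"twist": 0,"hand": 0},{"translation": [-0.109,-0.39,0],"twist": 0,"hand": 0}]'

```text
time: 17.1
tool_pos: [0.5311, -0.1363, 0.2013]
tool_rot: [0.0, -0.0, 1.0, 0.0]
contact_force: [0.1, 0.6, -0.8]
gripper_width: 0.284
grasp_force: 58.9
```

apply_moves --targets '[{"translation": [-0.109,-0.39,0],"twist": 0,"hand": 0},{"translation": [-0.109,-0.39,0],"twist": 0,"hand": 0},{"translation": [-0.109,-0.39,0],"twist": 0,"hand": 0},{"translation": [-0.109,-0.37,0],"twist": 0,"hand": 0},{"translation": [0,0,0],"twist": 0,"hand": 0},{"translation": [0,0,0],"twist": 0,"hand": 0},{"translation": [0,0,0],"twist": 0,"hand": 0}]'

```text
time: 17.8
tool_pos: [0.5743, -0.2876, 0.201]
tool_rot: [-0.0, -0.0, 1.0, 0.0]
contact_force: [0.0, 0.2, 0.2]
gripper_width: 0.285
grasp_force: 59.0
```

```bash
python3 - <<'E'
from h import *
for i in range(3):
    print(np.round(state()['tool_pos'],4)); im=grab_frame('side')
cv2.imwrite('pics/vial1.png',cv2.resize(im[240:400,320:540,::-1],None,fx=3,fy=3))
C=get_calibration('wrist'); save('wrist','w3')
E
python3 chk.py cup .5743 -.2917 .035 wrist
```

```text
[ 0.5743 -0.2876  0.201 ]
[ 0.5744 -0.2874  0.2012]
[ 0.5745 -0.2874  0.2013]
[ 0.5746 -0.2876  0.2015]
wrist 0.57 [ 0.5741 -0.2911] [-0.3178 -2.9323  0.3178  3.6787]
```

View pics/w3.png

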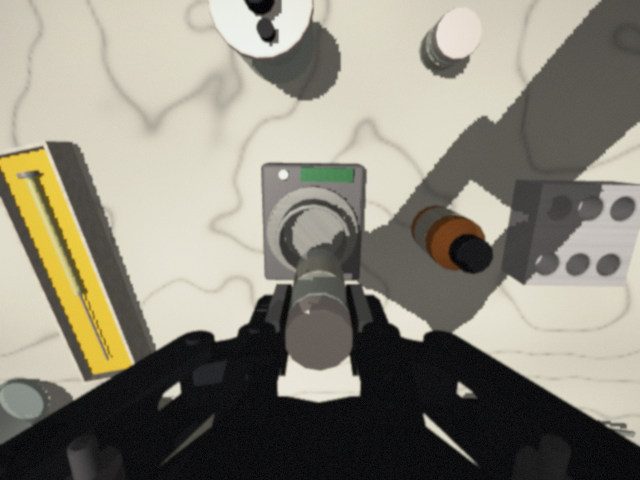

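The vial hangs at column 319, with the cup beneath it at about 318 and centred within a few mm. I lower it into the cup.

apply_moves --targets '[{"translation": [0,-0.03,0.2],"twist": 0,"hand": 0},{"translation": [0,0,0.3],"twist": 0,"hand": 0},{"translation": [0,0,0.25],"twist": 0,"hand": 0},{"translation": [0,0,0.15],"twist": 0,"hand": 0},{"translation": [0,0,0.05],"twist": 0,"hand": 0},{"translation": [0,0,0],"twist": 0,"hand": 0},{"translation": [0,0,0],"twist": 0,"hand": 0}]'

```text
time: 18.8
tool_pos: [0.5755, -0.2922, 0.1079]
tool_rot: [0.001, -0.0, 1.0, -0.001]
contact_force: [0.6, 0.4, 0.1]
gripper_width: 0.284
grasp_force: 59.0
```

apply_moves --targets '[{"translation": [0,0,0.03],"twist": 0,"hand": 0},{"translation": [0,0,0],"twist": 0,"hand": 0}]'

```text
time: 19.0
tool_pos: [0.575, -0.292, 0.1041]
tool_rot: [0.001, -0.0, 1.0, -0.0]
contact_force: [0.0, 0.5, -0.2]
gripper_width: 0.28
grasp_force: 59.0
```

apply_moves --targets '[{"translation": [0,0,0.02],"twist": 0,"hand": 0},{"translation": [0,0,0],"twist": 0,"hand": 0},{"translation": [0,0,0],"twist": 0,"hand": 0}]'

```text
time: 19.3
tool_pos: [0.5749, -0.292, 0.1019]
tool_rot: [0.0, -0.0, 1.0, -0.0]
contact_force: [-0.0, -1.2, 2.1]
gripper_width: 0.279
grasp_force: 59.1
```

apply_moves --targets '[{"translation": [0,0,0.01],"twist": 0,"hand": 0},{"translation": [0,0,0],"twist": 0,"hand": 0}]'

```text
time: 19.5
tool_pos: [0.5751, -0.292, 0.1018]
tool_rot: [0.001, -0.0, 1.0, -0.0]
contact_force: [-1.5, 1.1, 6.6]
gripper_width: 0.282
grasp_force: 59.6
```

apply_moves --targets '[{"translation": [0,0,0],"twist": 0,"hand": 0.4},{"translation": [0,0,0],"twist": 0,"hand": 0.6},{"translation": [0,0,0],"twist": 0,"hand": 0.7},{"translation": [0,0,0],"twist": 0,"hand": 0.7},{"translation": [0,0,-0.2],"twist": 0,"hand": 0.7},{"translation": [0,0,-0.4],"twist": 0,"hand": 0.8},{"translation": [0,0,-0.4],"twist": 0,"hand": 1}]'

```text
time: 20.2
tool_pos: [0.5738, -0.2912, 0.1999]
tool_rot: [-0.001, -0.0, 1.0, 0.001]
contact_force: [1.0, -0.4, -0.5]
gripper_width: 0.944
grasp_force: 0.0
```

apply_moves --targets '[{"translation": [0.385,-0.07,0],"twist": 0,"hand": 1},{"translation": [0.385,-0.07,0],"twist": 0,"hand": 1},{"translation": [0.385,-0.07,0],"twist": 0,"hand": 1},{"translation": [0.385,-0.07,0],"twist": 0,"hand": 1},{"translation": [0,0,0],"twist": 0,"hand": 1},{"translation": [0,0,0],"twist": 0,"hand": 1},{"translation": [0,0,0],"twist": 0,"hand": 1}]'

```text
time: 20.9
tool_pos: [0.4212, -0.3198, 0.2005]
tool_rot: [0.0, -0.0, 1.0, -0.0]
contact_force: [0.9, 0.6, 0.1]
gripper_width: 1.001
grasp_force: 0.0
```

```bash
python3 chk.py cup .5743 -.2917 .035 top,side;python3 chk.py vial .5743 -.2917 .039 top,side; python3 chk.py cell .4205 -.3205 0 wrist,top; python3 - <<'E'
from h import *
im=grab_frame('side')
cv2.imwrite('pics/vial2.png',cv2.resize(im[240:420,320:540,::-1],None,fx=3,fy=3))
E
```

```text
[ 0.4212 -0.3198  0.2005]
side 0.96 [ 0.574  -0.2916] [-0.3019 -2.1598  0.2896  1.3351]
[ 0.4214 -0.3196  0.2003]
top 0.63 [ 0.572  -0.2913] [-0.2415 -0.1364  0.2182  0.1468]
side 0.78 [ 0.5779 -0.2815] [-1.0238 -5.5058  0.9157  2.1114]
(array([ 0.5721, -0.2911]), array([-0.3513, -0.1976,  0.0967,  0.0906, -1.1772, -0.999 ,  0.9488,
        6.8703]))
[ 0.4209 -0.3196  0.2002]
wrist 0.71 [ 0.4228 -0.3203] [-0.4897 -1.5238  0.4898  1.0756]
top 0.6 [ 0.4218 -0.3142] [-4.1645 -0.3571  1.6974  0.3342]
(array([ 0.4224, -0.3202]), array([-0.3787, -1.9445,  0.6415,  0.5708, -0.8216, -0.7048,  5.4641,
       -0.0189]))
```

View pics/vial2.png

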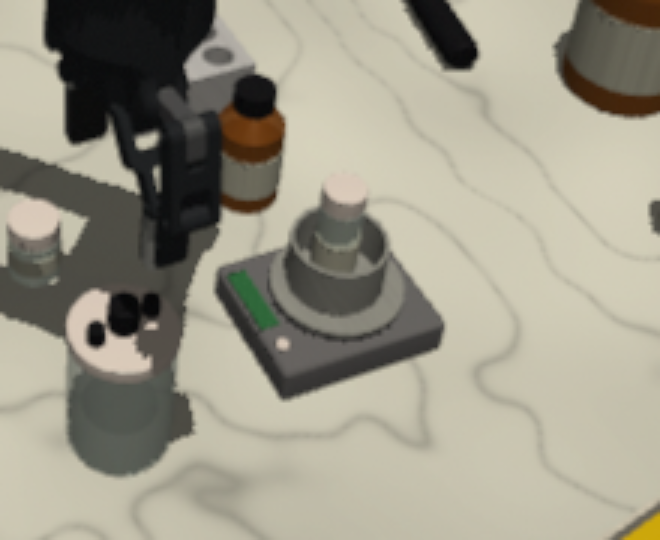

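The vial stands upright in the cup on the pan, at crop position (340,230). Now the cell.

apply_moves --targets '[{"translation": [-0.01,0,0.3],"twist": 0,"hand": 1},{"translation": [0,0,0.3],"twist": 0,"hand": 1},{"translation": [0,0,0.3],"twist": 0,"hand": 1},{"translation": [0,0,0.3],"twist": 0,"hand": 1},{"translation": [0,0,0.11],"twist": 0,"hand": 1},{"translation": [0,0,0],"twist": 0,"hand": 1},{"translation": [0,0,0],"twist": 0,"hand": 1},{"translation": [0,0,0],"twist": 0,"hand": 1}]'

```text
time: 22.35
tool_pos: [0.4227, -0.3209, 0.0714]
tool_rot: [0.001, -0.0, 1.0, -0.001]
contact_force: [0.7, -0.3, -0.1]
gripper_width: 1.003
grasp_force: 0.0
```

apply_moves --targets '[{"translation": [0,0,0],"twist": 0,"hand": 0},{"translation": [0,0,0],"twist": 0,"hand": 0},{"translation": [0,0,0],"twist": 0,"hand": 0},{"translation": [0,0,0],"twist": 0,"hand": 0}]'

```text
time: 22.75
tool_pos: [0.4225, -0.3206, 0.0711]
tool_rot: [0.001, -0.0, 1.0, -0.001]
contact_force: [-0.5, 0.2, 6.2]
gripper_width: 0.706
grasp_force: 63.1
```

apply_moves --targets '[{"translation": [0,0,-0.15],"twist": 0,"hand": 0},{"translation": [0,0,-0.25],"twist": 0,"hand": 0},{"translation": [0,0,-0.3],"twist": 0,"hand": 0},{"translation": [0,0,-0.3],"twist": 0,"hand": 0},{"translation": [0,0,-0.3],"twist": 0,"hand": 0},{"translation": [-0.1,0.15,0],"twist": 0,"hand": 0},{"translation": [-0.1,0.3,0],"twist": 0,"hand": 0},{"translation": [-0.1,0.3,0],"twist": 0,"hand": 0}]'

```text
time: 23.55
tool_pos: [0.4515, -0.244, 0.1999]
tool_rot: [0.0, 0.001, 1.0, -0.0]
contact_force: [-0.1, -0.2, -2.5]
gripper_width: 0.705
grasp_force: 65.3
```

apply_moves --targets '[{"translation": [-0.1,0.3,0],"twist": 0,"hand": 0},{"translation": [-0.1,0.3,0],"twist": 0,"hand": 0},{"translation": [-0.1,0.3,0],"twist": 0,"hand": 0},{"translation": [-0.1,0.3,0],"twist": 0,"hand": 0},{"translation": [-0.1,0.3,0],"twist": 0,"hand": 0},{"translation": [-0.1,0.3,0],"twist": 0,"hand": 0},{"translation": [-0.1,0.3,0],"twist": 0,"hand": 0},{"translation": [-0.1,0.3,0],"twist": 0,"hand": 0}]'

```text
time: 24.35
tool_pos: [0.5313, -0.0033, 0.1995]
tool_rot: [-0.0, -0.0, 1.0, -0.0]
contact_force: [0.7, -0.9, -1.7]
gripper_width: 0.706
grasp_force: 65.3
```

apply_moves --targets '[{"translation": [-0.1,0.3,0],"twist": 0,"hand": 0},{"translation": [-0.1,0.3,0],"twist": 0,"hand": 0},{"translation": [-0.1,0.3,0],"twist": 0,"hand": 0},{"translation": [-0.1,0.3,0],"twist": 0,"hand": 0},{"translation": [-0.1,0.3,0],"twist": 0,"hand": 0},{"translation": [0,0.15,0],"twist": 0,"hand": 0},{"translation": [0,0,0],"twist": 0,"hand": 0},{"translation": [0,0,0],"twist": 0,"hand": 0}]'

```text
time: 25.15
tool_pos: [0.5809, 0.1599, 0.1992]
tool_rot: [-0.0, -0.0, 1.0, -0.0]
contact_force: [-0.5, -0.6, -1.5]
gripper_width: 0.699
grasp_force: 65.4
```

apply_moves --targets '[{"translation": [-0.055,0.18,0],"twist": 0,"hand": 0},{"translation": [-0.055,0.18,0],"twist": 0,"hand": 0},{"translation": [-0.055,0.18,0],"twist": 0,"hand": 0},{"translation": [0,0,0.2],"twist": 0,"hand": 0},{"translation": [0,0,0.2],"twist": 0,"hand": 0},{"translation": [0,0,0],"twist": 0,"hand": 0},{"translation": [0,0,0],"twist": 0,"hand": 0},{"translation": [0,0,0],"twist": 0,"hand": 0}]'

```text
time: 25.95
tool_pos: [0.5989, 0.2147, 0.1608]
tool_rot: [0.001, -0.0, 1.0, 0.0]
contact_force: [1.2, 0.7, -2.8]
gripper_width: 0.699
grasp_force: 65.6
```

```bash
python3 - <<'E'
from h import *
C=get_calibration('wrist'); im=save('wrist','w4'); print(state()['tool_pos'])
cc=im[:,:,::-1].copy()
for p,z,r,col in [((.597,.2143),.044,.042,(0,0,255)),((.597,.2143),.135,.031,(0,255,0))]:
    cv2.polylines(cc,[pj(circ(*p,z,r),C).astype(int)],True,col,1)
a=cc[130:430,150:490]
C=get_calibration('side'); cc=grab_frame('side')[:,:,::-1].copy()
for p,z,r,col in [((.597,.2143),.044,.042,(0,0,255)),((.597,.2143),.09,.03,(0,255,0))]:
    cv2.polylines(cc,[pj(circ(*p,z,r),C).astype(int)],True,col,1)
b=cv2.resize(cc[90:240,260:430],(340,300))
cv2.imwrite('pics/cell1.png',np.hstack([a,b]))
E
```

```text
[0.5989635  0.21466891 0.16106713]
```

View pics/cell1.png

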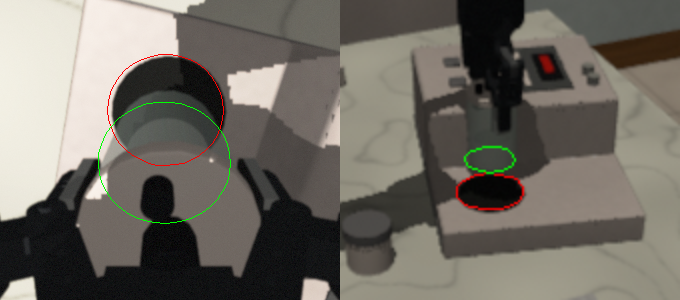

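The seat (red) and held cell (green) line up within about 2 mm in both views. I lower it gently.

apply_moves --targets '[{"translation": [0.01,0,0.15],"twist": 0,"hand": 0},{"translation": [0,0,0.15],"twist": 0,"hand": 0},{"translation": [0,0,0.08],"twist": 0,"hand": 0},{"translation": [0,0,0.03],"twist": 0,"hand": 0},{"translation": [0,0,0],"twist": 0,"hand": 0},{"translation": [0,0,0],"twist": 0,"hand": 0},{"translation": [0,0,0],"twist": 0,"hand": 0}]'

```text
time: 26.75
tool_pos: [0.5975, 0.2144, 0.1191]
tool_rot: [0.001, -0.0, 1.0, 0.0]
contact_force: [-0.6, -0.3, -2.2]
gripper_width: 0.704
grasp_force: 65.6
```

apply_moves --targets '[{"translation": [0,0,0.02],"twist": 0,"hand": 0},{"translation": [0,0,0],"twist": 0,"hand": 0},{"translation": [0,0,0],"twist": 0,"hand": 0}]'

```text
time: 27.05
tool_pos: [0.597, 0.2143, 0.1164]
tool_rot: [0.0, -0.0, 1.0, -0.0]
contact_force: [-0.4, -0.3, -2.6]
gripper_width: 0.702
grasp_force: 65.6
```

apply_moves --targets '[{"translation": [0,0,0.01],"twist": 0,"hand": 0},{"translation": [0,0,0],"twist": 0,"hand": 0},{"translation": [0,0,0],"twist": 0,"hand": 0}]'

```text
time: 27.35
tool_pos: [0.597, 0.2143, 0.1153]
tool_rot: [-0.0, -0.0, 1.0, -0.0]
contact_force: [0.7, -0.4, -1.2]
gripper_width: 0.706
grasp_force: 65.6
```

apply_moves --targets '[{"translation": [0,0,0.01],"twist": 0,"hand": 0},{"translation": [0,0,0],"twist": 0,"hand": 0},{"translation": [0,0,0],"twist": 0,"hand": 0}]'

```text
time: 27.65
tool_pos: [0.5975, 0.2143, 0.1152]
tool_rot: [0.001, -0.0, 1.0, 0.0]
contact_force: [-1.2, -0.3, 3.2]
gripper_width: 0.702
grasp_force: 65.4
```

apply_moves --targets '[{"translation": [0,0,0],"twist": 0,"hand": 0.8},{"translation": [0,0,0],"twist": 0,"hand": 0.95},{"translation": [0,0,0],"twist": 0,"hand": 0.95},{"translation": [0,0,0],"twist": 0,"hand": 0.95},{"translation": [0,0,-0.2],"twist": 0,"hand": 0.95},{"translation": [0,0,-0.3],"twist": 0,"hand": 0.95},{"translation": [0,0,-0.4],"twist": 0,"hand": 1},{"translation": [0,0,-0.4],"twist": 0,"hand": 1}]'

```text
time: 28.45
tool_pos: [0.5965, 0.2142, 0.2449]
tool_rot: [-0.001, -0.0, 1.0, -0.0]
contact_force: [1.4, 1.1, -0.4]
gripper_width: 0.997
grasp_force: 0.0
```

apply_moves --targets '[{"translation": [0.35,0.2,0],"twist": 0,"hand": 1},{"translation": [0.35,0.2,0],"twist": 0,"hand": 1},{"translation": [0.35,0.2,0],"twist": 0,"hand": 1},{"translation": [0.35,0.2,0],"twist": 0,"hand": 1},{"translation": [0.35,0.2,0],"twist": 0,"hand": 1},{"translation": [0.35,0.2,0],"twist": 0,"hand": 1},{"translation": [0,0,0],"twist": 0,"hand": 1}]'

```text
time: 29.15
tool_pos: [0.3837, 0.336, 0.2442]
tool_rot: [-0.0, -0.003, 1.0, 0.0]
contact_force: [0.5, 0.4, 0.7]
gripper_width: 1.001
grasp_force: 0.0
```

```bash
for a in "cell .597 .2143 .044" "bottle .5795 -.176 0" "jar .427 .188 0" "short_vial .4245 -.1855 0" "vial .574 -.291 .039" "cup .5743 -.2917 .035"; do echo $a; python3 chk.py $a top,side; done; python3 - <<'E'
from h import *
im=np.vstack([cv2.resize(grab_frame('top')[130:330,:,::-1],(800,250)),cv2.resize(grab_frame('side')[90:380,180:540,::-1],(435,350))[:, :].copy() if 0 else cv2.copyMakeBorder(cv2.resize(grab_frame('side')[90:380,180:540,::-1],(434,350)),0,0,0,366,cv2.BORDER_CONSTANT)])
cv2.imwrite('pics/end.png',im)
E
```

```text
cell .597 .2143 .044
[0.3837 0.336  0.2442]
top 0.65 [0.5978 0.2127] [-0.8534 -1.0211  1.0761  1.244 ]
side 0.92 [0.5968 0.2163] [ 0.0544  0.8257 -0.0526 -0.6697]
(array([0.5968, 0.2136]), array([-1.4455, -0.4098,  0.5594,  1.7968,  0.4967,  1.3087,  0.4321,
       -0.1197]))
bottle .5795 -.176 0
[0.3876 0.3339 0.2444]
top 0.62 [ 0.5795 -0.1759] [-0.2711 -0.2695  0.2501  0.285 ]
side 0.76 [ 0.5783 -0.1755] [-0.0571  0.1231  0.055  -0.1175]
(array([ 0.5789, -0.1756]), array([-0.3998,  0.0418,  0.1139,  0.5781,  0.2735,  0.096 ,  0.3981,
       -0.146 ]))
jar .427 .188 0
[0.3878 0.3337 0.2442]
top 0.77 [0.4272 0.1889] [-0.6492 -0.3948  0.7192  0.3796]
side 0.94 [0.427  0.1895] [-0.7368 -0.5777  0.7715  0.4549]
(array([0.4271, 0.189 ]), array([-0.7191, -0.3584,  0.6545,  0.4167, -0.617 , -0.4902,  0.8939,
        0.5515]))
short_vial .4245 -.1855 0
[0.3873 0.334  0.2442]
top 0.6 [ 0.4251 -0.1853] [-0.7412 -0.1823  0.6819  0.1766]
side 0.79 [ 0.4237 -0.1862] [-0.2015 -0.5237  0.2008  0.4761]
(array([ 0.4245, -0.1855]), array([-0.6056,  0.142 ,  0.8273,  0.5043,  0.1079, -0.8908,  0.4962,
        0.0868]))
vial .574 -.291 .039
[0.387  0.3342 0.2443]
top 0.66 [ 0.572  -0.2913] [-0.2415 -0.1364  0.2182  0.1468]
side 0.96 [ 0.579  -0.2796] [-1.0028 -6.4017  0.899   2.165 ]
(array([ 0.5721, -0.2911]), array([-0.3521, -0.1979,  0.0959,  0.0903, -1.1773, -0.9996,  0.9486,
        7.8697]))
cup .5743 -.2917 .035
[0.3869 0.3343 0.2443]
top 0.9 [ 0.5743 -0.291 ] [-1.4433 -0.2937  1.2685  0.2923]
side 0.64 [ 0.5744 -0.2911] [-0.2916 -1.4261  0.28    1.0402]
(array([ 0.5743, -0.291 ]), array([-1.4044, -0.306 ,  1.3091,  0.2804, -0.3056, -1.436 ,  0.2647,
        1.0292]))
```

View pics/end.png

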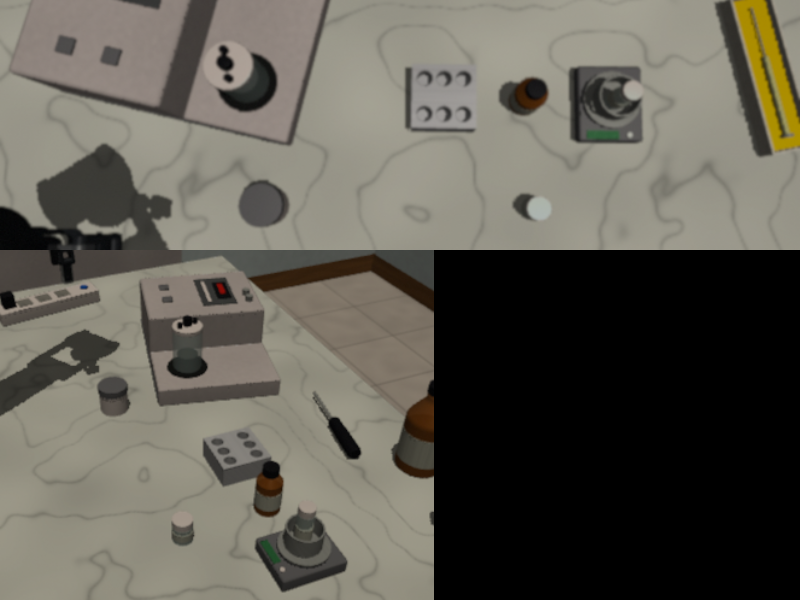

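The end picture shows everything upright and in place. The cell is on the seat, the bottle is midway between block and balance, and the vial is in the cup on the pan. The bystanders have not moved.

```bash
python3 -c "
from plant import *
print(job_done())"
```

```text
the job is handed in; nothing more can be done
None
```

The bench is set out as asked and handed in at about 30 s of the 102 s: the cell is on the seat, the bottle is midway between block and balance, and the cup went on the pan (about 3 mm off centre by the cameras) before the vial went upright into it; the short vial and jar were left where they were.

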